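# Start the clamp bolt with its handle sleeve

## Robot

A 6-joint arm with a two-finger parallel gripper is mounted at the origin on the work surface. World frame = base frame: x ahead of the robot, y to its left, z up, the work surface at z = 0. Lengths are in mm, angles in degrees, forces in N, time in s.
With the tool pointing down it reaches from about 350 to 850 mm from the base axis. Payload 8.1 kg.
Tool frame: the origin (TCP) lies midway between the tips of the shut fingers; the grasp point (between the pads) lies 19 mm behind it; z points along the fingers, y is the line along which they close (so a half turn about z gives the same grasp; the last joint's range is limited). The gripper opens to 85 mm and grips with 20 to 120 N. Pads are 22 mm wide; open, the fingers measure 114 mm over their backs; the gripper's body (76 mm by 85 mm) begins 54 mm behind the grasp point. The pads swing forward as they close: fully open they stand 13 mm farther back than shut.
Start: joints at [-80.352, 7.471, 85.268, -0, 87.261, -4.893], TCP at [150.671, -580.778, 231.292] pointing down, gripper open.
Joint ranges: [-169.43, 169.43], [-51.17, 129.36], [1.28, 143.12], [-76.62, 256.62], [0, 156.53], [-152.29, 152.29]. Speed limits (degrees/s): [136.94, 136.94, 159.86, 180, 180, 180].

## Interface

Orientations are given as [roll, pitch, yaw] about the fixed x, y, z axes, in that order (R = Rz(yaw) Ry(pitch) Rx(roll)).
In Python, from bench import r gives the robot as it stands. The module is installed in compiled form; this text tells all that it offers.
- The arm moves only by the tool jog_arm, never from a script. Its argument "rows" is a list of rows, each a list of 2 entries, a list of its own where there are three numbers: the shift along the tool's x, y, z in mm, then the turn, a rotation vector about the tool's x, y, z in rad. A call has 1 to 10 rows; each row is the pose to reach, as a shift and turn from the pose commanded when the call began, along the tool's axes at that moment; what a row does not reach only later rows make up. A row lasts 1/10 s, in which the tool goes at most 50 mm and 8.59 degrees, less where a joint would pass 70% of its speed; a pose out of reach is approached as far as the arm can. A call with a gripper value outside its range is refused whole. "grip" is the finger opening in mm, from 0 to 85.4, set as the call begins (left out, the last holds). The fingers move at their own pace and stop on an object; "force" is the grip in N (left out, the last holds). Time passes only in rows, so rows that repeat a pose let the fingers close. It gives the time, the measured TCP pose, the force, the opening and the grip force at its end, in the units of the state.
- r.sense(): the state, without advancing time (a new reading comes with each control period).
- r.snapshot(name): name is "scene" or "top" or "wrist"; returns (picture, depth): 384x512x3 uint8, blue, green, red; 384x512 float32, mm along the optical axis (not along the pixel's ray), 0 where there is no reading.
- r.camera_params(name): a dict with "fx", "fy", "cx", "cy" (pixels), "dist_coeffs" ([k1, k2, p1, p2, k3] as OpenCV has them; the pictures are not rectified), "pose" (4x4, takes a point from camera to world coordinates); the wrist camera has in their place "tool_from_camera" (4x4, takes a point from camera to tool coordinates, whose origin is the TCP and whose axes are the flange's). Camera axes: x right, y down, z forward; pixel columns grow to the right and rows downward; lengths in mm; the calibration is good to about 2 mm. A picture is of the moment at which its call begins: read the wrist's pose just before it. camera_params takes no time and is no camera call.
- r.hand_in(): hands the job in; it is judged then, once.
The state is a dict: "time": time; "joint_pos": joint angles; "qd": joint speeds; "joint_efforts": joint torques, N m; "tool_pos": TCP position; "tcp_rot": TCP orientation; "ft_force": force on the tool from outside, world axes, zero at the start; "wrist_torque": the same for the moment, N m; "finger_gap": finger opening in mm; "grip_force": force on a finger pad.
Only numpy, scipy, OpenCV 4.12 (cv2) and the standard library are available. Lean on these libraries where they do the work, as an engineer would, in place of code of your own. Each camera call takes 0.05 s, during which the arm holds its last target. There are 200 camera calls.

## Task

Pick up the loose steel handle sleeve and push it fully home over the bare spigot on the crank arm of the clamp bolt. Turning the crank by that sleeve, turn the bolt backward (anticlockwise from above) until it drops off the thread start, then turn it forward (clockwise) one full turn so that it is started in the boss. Finish while still gripping the sleeve on the spigot, holding the crank still, and do not knock the round bar and square nut that stand beside it.

Things in the scene. Friction and masses are not known exactly. Their poses are not given: they have to be found in the camera images.
- sleeve: The handle sleeve: a loose plain steel tube standing upright on the table, 36 mm outside diameter, 24 mm bore right through, 80 mm tall. Origin at the centre of its lower end, z up along its axis.
- spigot_foot (a point): Foot of the crank's upright spigot at the arm's top face, the shoulder where the sleeve seats. The spigot is a greased round steel pin, 20 mm diameter, 52 mm tall, its top 8 mm coned to 10 mm; the sleeve turns and slides freely on it. It rises and falls with the crank; x points away from the bolt's axis, z up. A gripped sleeve left resting on the arm is pushed up as the crank climbs.
- spigot_tip (a point): The top centre of the same spigot, 52 mm above spigot_foot.
- crank_axis (a point): The bolt's vertical axis, at the height of the arm's top face; the spigot's axis is 70 mm from it. The crank arm is 14 mm thick, 26 mm wide; the bolt's hexagon head, 42 mm across, stands 17 mm above the arm. The crank turns easily (about 0.15 N m), any number of turns.
- bolt_lift (a joint): Height of the 0.9 kg bolt in m, up positive. It rests by its weight on the boss's right-handed thread, pitch 10 mm. It starts 5 to 9 mm up; turned anticlockwise from above it climbs to about +10 mm, drops within 0.3 s to about 0 at an unmarked crank angle, then would climb again. Turned clockwise after the drop it screws down 10 mm a turn, to about -10 mm after one; end stop -16 mm.
- fixture: The fixture's steel base plate, 160 x 150 x 12 mm, fixed to the table; origin at the centre of its underside, below the bolt's axis. The grey boss on it is 64 mm in diameter, its top 67 mm above the table; the arm's top face is about 103 mm above the table plus bolt_lift.
- round_bar: Bystander: a solid steel round standing upright, 36 mm diameter, 70 mm tall, no bore. Origin at the centre of its underside.
- nut: Bystander: a heavy square nut lying flat, 52 x 52 x 28 mm with a 30 mm hole. Origin at the centre of its underside.
Mind the look-alikes: they are no part of the job. Leave any orange, red or yellow look-alike of the sleeve alone.

How it is judged:
By the outcome, as a careful person would: the job done as asked, in the order asked, and still so for the second after the job is handed in, while the arm keeps its last pose, push and grip.
It also fails if it takes over 67 s, if anything falls off the work surface, if the arm or the gripper's body presses on something with over 40 N, if the wrist force passes 120 N, or if a joint passes its speed limit or range.

## Working session

There is one attempt and no reset: what is moved stays moved. The work goes in short steps, Python scripts to look and compute and a tool call to move; the robot and the scene stay as the last step left them, time stands still between calls to the robot, and variables do not carry over. Pictures are saved under pics/ and viewed, at most 10 in all, crops included, and the job is handed in when it is done.

Besides the shell and the picture viewer there is one more tool, called after "Call:" as name(argument=value, ...), one argument or row to a line, values as JSON. jog_arm: Moves the arm, as the interface text tells. Its arguments: {"type":"object","properties":{"rows":{"type":"array"},"grip":{"type":"number"},"force":{"type":"number"}},"required":["rows"]}

```bash
mkdir -p pics; cat > h.py <<'E'
import numpy as np, cv2
from bench import r
def snap(n,save=None):
    s=r.sense(); im,d=r.snapshot(n); c=r.camera_params(n)
    if save: cv2.imwrite('pics/'+save+'.png',im)
    return s,im,d,c
def pose(c,s):
    if 'pose' in c: return np.array(c['pose'])
    from scipy.spatial.transform import Rotation as R
    T=np.eye(4); T[:3,:3]=R.from_euler('xyz',s['tcp_rot'],degrees=True).as_matrix(); T[:3,3]=s['tool_pos']
    return T@np.array(c['tool_from_camera'])
def cloud(d,c,T):
    h,w=d.shape; u,v=np.meshgrid(np.arange(w),np.arange(h))
    K=np.array([[c['fx'],0,c['cx']],[0,c['fy'],c['cy']],[0,0,1]])
    p=cv2.undistortPoints(np.stack([u,v],-1).reshape(-1,1,2).astype(np.float64),K,np.array(c['dist_coeffs'])).reshape(h,w,2)
    P=np.dstack([p*d[...,None],d]); W=P@T[:3,:3].T+T[:3,3]; W[d==0]=np.nan
    return W
E
python3 - <<'E'
from h import *
print(r.sense())
for n in('scene','top'):
    s,im,d,c=snap(n,n+'0'); np.save(n+'.npy',cloud(d,c,pose(c,s))); print(n,np.array(c['pose']).round(2).tolist(),c['fx'],(d>0).mean())
a=cv2.imread('pics/scene0.png');b=cv2.imread('pics/top0.png')
cv2.imwrite('pics/top0b.png',cv2.resize(b,(800,600),interpolation=cv2.INTER_CUBIC))
cv2.imwrite('pics/scene0b.png',cv2.resize(a,(800,600),interpolation=cv2.INTER_CUBIC))
E
```

```text
{'time': 0.0, 'joint_pos': array([-8.03524730e+01,  7.51384656e+00,  8.53281257e+01, -1.36702517e-03,
        8.72628508e+01, -4.89143948e+00]), 'qd': array([ 0.06853334,  0.08140249,  0.0273608 , -0.01797857, -0.00593177,
        0.07426013]), 'joint_efforts': array([-8.16645388e-04, -5.69409406e+01, -5.00544655e+01, -2.26589937e-04,
        1.49416085e-02,  1.53008511e-05]), 'tool_pos': array([ 150.56065315, -580.23754129,  230.26865109]), 'tcp_rot': array([-1.79895442e+02, -7.57768788e-03,  1.45390261e+01]), 'ft_force': array([ 0.133934  , -0.6270277 , -0.30645776]), 'wrist_torque': array([ 0.06142915,  0.04048824, -0.02774608]), 'grip_force': 0.0, 'finger_gap': 85.17239890913096}
scene [[0.4, 0.62, -0.67, 1207.04], [0.92, -0.27, 0.29, -203.96], [-0.0, -0.73, -0.68, 833.31], [0.0, 0.0, 0.0, 1.0]] 440.83058328873017 0.9955088297526041
top [[-0.0, -1.0, 0.07, 407.99], [-1.0, 0.0, -0.02, 109.93], [0.02, -0.07, -1.0, 1081.04], [0.0, 0.0, 0.0, 1.0]] 438.93131971855297 0.9959360758463541
```

View pics/top0b.png

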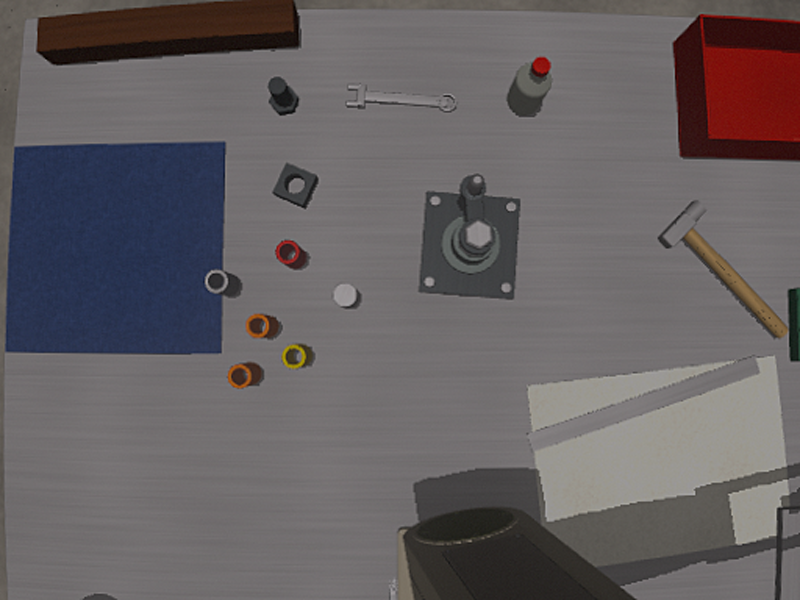

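View pics/scene0b.png

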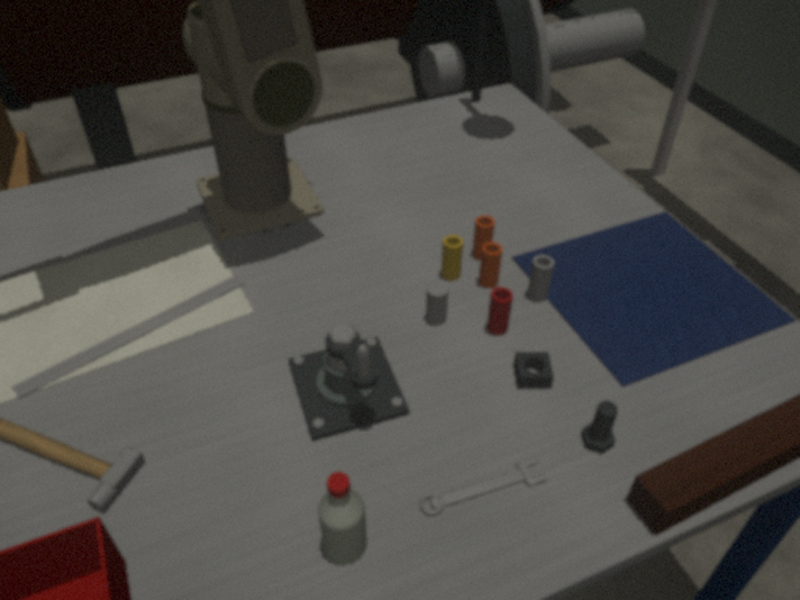

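The top view (800x600) shows these look-alikes:
- Grey tube with a bore at (216,282)
- Solid grey bar at (345,295)
- Red tube at (288,252)
- Orange tubes at (258,325) and (240,375)
- Yellow tube at (294,356)

The description fits the grey bored tube at (216,282). The crank spigot is at (475,182), the hexagon head at (479,234) and the nut at (295,185).

```bash
python3 - <<'E'
from h import *
W=np.load('top.npy'); S=np.load('scene.npy')
k=512/800
def reg(name,u,v,rad,zlo,zhi):
    for nm,C in(('top',W),('scene',S)):
        if nm=='top': 
            c0=W[int(v*k),int(u*k)]; 
        m=(np.hypot(C[...,0]-ctr[0],C[...,1]-ctr[1])<rad)&(C[...,2]>zlo)&(C[...,2]<zhi)
        p=C[m]
        if len(p): print(name,nm,len(p),'mean',p.mean(0).round(1),'min',p.min(0).round(1),'max',p.max(0).round(1), 'minEncl',[np.round(x,1) for x in cv2.minEnclosingCircle(p[:,:2].astype(np.float32))])
for n,u,v,rad,a,b in [('sleeve',216,282,35,70,90),('bar',345,295,35,60,80),('nut',295,185,50,20,36),('red',288,252,30,60,95),('or1',258,325,30,60,95),('yel',294,356,30,60,95),('hex',479,234,28,118,140),('spig',475,182,30,140,175),('plate',470,240,120,6,18),('boss',470,240,45,60,75),('arm',475,205,60,98,115),('table',400,400,30,-20,20)]:
    c0=W[int(v*k)-4:int(v*k)+5,int(u*k)-4:int(u*k)+5].reshape(-1,3); ctr=np.nanmedian(c0,axis=0); print(n,ctr.round(1)); reg(n,u,v,rad,a,b)
a=cv2.imread('pics/top0.png')
x=cv2.resize(a[150:215,105:190],None,fx=4.5,fy=4.5,interpolation=cv2.INTER_CUBIC);y=cv2.resize(a[100:200,260:345],None,fx=4.5,fy=4.5,interpolation=cv2.INTER_CUBIC)
y=y[:450]; o=np.zeros((450,x.shape[1]+y.shape[1],3),np.uint8);o[:x.shape[0],:x.shape[1]]=x;o[:y.shape[0],x.shape[1]:]=y
cv2.imwrite('pics/crop1.png',o)
E
```

```text
sleeve [489.  385.1  47.1]
sleeve top 135 mean [486.5 373.5  79.5] min [469.5 355.8  70.1] max [504.4 391.4  85.4] minEncl [array([487. , 373.8]), np.float64(18.3)]
sleeve scene 104 mean [491.1 371.8  76. ] min [472.3 354.2  70.4] max [507.4 390.8  81.7] minEncl [array([489.4, 372.7]), np.float64(21.0)]
bar [467.8 186.7  70.7]
bar top 191 mean [466.7 184.6  70.7] min [449.3 168.   62.2] max [484.1 200.6  75.6] minEncl [array([466.8, 184.7]), np.float64(17.8)]
bar scene 130 mean [471.8 182.5  67.4] min [453.  165.7  60.1] max [486.7 202.6  73.3] minEncl [array([469.6, 184.4]), np.float64(19.0)]
nut [647.3 273.2   1. ]
nut top 367 mean [643.  268.6  28.4] min [609.6 235.2  20.1] max [676.3 302.7  35.5] minEncl [array([643.6, 268.9]), np.float64(36.1)]
nut scene 315 mean [647.8 265.6  25.6] min [610.8 233.8  20. ] max [680.9 298.8  30.9] minEncl [array([645.8, 267.6]), np.float64(36.5)]
red [536.4 277.9  33.9]
red top 148 mean [528.6 268.8  77.2] min [511.6 251.3  60.1] max [545.8 287.7  84. ] minEncl [array([528.9, 269.6]), np.float64(18.4)]
red scene 177 mean [534.2 266.6  72. ] min [
[... 1817 characters left out ...]
 -37.7  60.3] max [581.6 -10.1  74.9] minEncl [array([555.1, -19.8]), np.float64(27.9)]
arm [593.3  -4.2 110.2]
arm top 387 mean [ 5.874e+02 -3.000e-01  1.097e+02] min [534.5 -30.5  98.5] max [637.8  20.5 114.7] minEncl [array([585.6,  -4. ]), np.float64(52.5)]
arm scene 394 mean [595.3 -10.1 107.2] min [538.8 -33.8  98.1] max [641.   16.9 114.9] minEncl [array([588.3,  -8. ]), np.float64(52.8)]
table [305.1 103.7   1.4]
table top 478 mean [305.1 103.7   0.8] min [275.3  74.2  -5.7] max [334.6 133.1   8.6] minEncl [array([305.1, 103.7]), np.float64(29.9)]
table scene 222 mean [305.6 103.8  -1.4] min [276.4  74.5  -6.2] max [334.6 132.5   2.7] minEncl [array([304.9, 103.6]), np.float64(29.8)]
```

View pics/crop1.png

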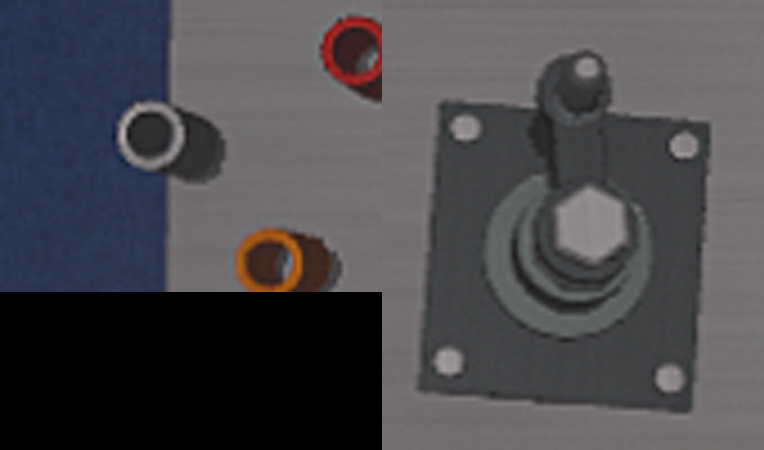

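The crop shows the grey tube with an open bore at crop (150,135), half on the blue mat, so that is the sleeve. The crank spigot tip is at crop (588,66) and the hexagon head at (592,222). Next I work out the first move, to a wrist-camera view over the crank.

```bash
cat >> h.py <<'E'
from scipy.spatial.transform import Rotation as R
def shift(D,yaw):  # world displacement -> tool axes (tool down)
    return (R.from_euler('xyz',[180,0,yaw],degrees=True).inv().apply(D)).round(1)
E
python3 - <<'E'
from h import *
c=r.camera_params('wrist'); print(np.array(c['tool_from_camera']).round(3).tolist(),c['fx'],c['cx'],c['cy'])
s=r.sense(); p=np.array([150.671,-580.778,231.292])
print(shift(np.array([585,-5,340])-p,14.54), shift(np.array([450,-250,340])-p,14.54))
E
```

```text
[[0.0, -0.964, -0.267, 67.831], [1.0, 0.0, 0.001, -0.267], [-0.001, -0.267, 0.964, -142.091], [0.0, 0.0, 0.0, 1.0]] 268.7473600553463 257.4805639074378 194.41328931239423
[ 565.  -448.3 -108.7] [ 372.8 -245.  -108.7]
```

Call:
jog_arm(
  rows=[
    [[20,-15,-20],[0,0,-0.1]],
    [[60,-40,-45],[0,0,-0.24]],
    [[100,-67,-70],[0,0,-0.38]],
    [[140,-93,-90],[0,0,-0.52]],
    [[180,-120,-109],[0,0,-0.66]],
    [[220,-147,-109],[0,0,-0.8]],
    [[260,-173,-109],[0,0,-0.94]],
    [[300,-200,-109],[0,0,-1.08]],
    [[340,-225,-109],[0,0,-1.22]],
    [[373,-245,-109],[0,0,-1.317]],
  ],
  grip=66,
)

```text
time: 1.1
tool_pos: [451.4, -247.6, 340.0]
tcp_rot: [-180.0, -0.0, 90.4]
ft_force: [0.1, -0.0, 0.2]
finger_gap: 66.2
grip_force: 0.0
```

Call:
jog_arm(
  rows=[
    [[35,20,0],[0,0,0]],
    [[75,42,0],[0,0,0]],
    [[115,64,0],[0,0,0]],
    [[155,86,0],[0,0,0]],
    [[190,106,0],[0,0,0]],
    [[220,122,0],[0,0,0]],
    [[238,132,0],[0,0,0]],
    [[243,135,0],[0,0,0]],
    [[243,135,0],[0,0,0]],
    [[243,135,0],[0,0,0]],
  ],
)

```text
time: 2.1
tool_pos: [584.9, -7.8, 340.1]
tcp_rot: [-180.0, 0.0, 90.0]
ft_force: [-0.2, -0.3, -0.1]
finger_gap: 66.0
grip_force: 0.0
```

```bash
python3 - <<'E'
from h import *
s,im,d,c=snap('wrist','w1'); W=cloud(d,c,pose(c,s)); np.save('w1.npy',W)
print(s['time'],s['tool_pos'].round(1),s['tcp_rot'].round(2),s['joint_pos'].round(1))
cv2.imwrite('pics/w1b.png',cv2.resize(im,(800,600),interpolation=cv2.INTER_CUBIC))
def rg(n,x,y,rad,a,b):
    m=(np.hypot(W[...,0]-x,W[...,1]-y)<rad)&(W[...,2]>a)&(W[...,2]<b);p=W[m]
    if len(p):print(n,len(p),'med',np.median(p,0).round(1),'mid',((p.min(0)+p.max(0))/2).round(1),'encl',[np.round(q,1) for q in cv2.minEnclosingCircle(p[:,:2].astype(np.float32))])
rg('hex',549,-5,28,120,135);rg('tip',618,0,20,157,170);rg('spig',618,0,20,125,150);rg('arm',600,-3,22,104,116);rg('boss',549,-5,40,62,72)
E
```

```text
2.1 [584.9  -7.8 340.1] [-1.7996e+02  2.0000e-02  8.9970e+01] [-5.8  4.1 77.6 -0.  98.3 -5.7]
hex 616 med [551.   -6.5 125. ] mid [551.1  -7.1 124.2] encl [array([550.9,  -7. ]), np.float64(20.3)]
tip 98 med [620.2  -1.4 159.8] mid [620.6  -2.4 159.7] encl [array([620.1,  -1.9]), np.float64(7.4)]
spig 50 med [615.3   6.  137.9] mid [618.4   1.6 137.5] encl [array([618.6,   0.8]), np.float64(9.3)]
arm 481 med [598.4  -2.6 108.2] mid [598.9  -2.3 109.2] encl [array([600.1,  -3. ]), np.float64(21.9)]
boss 246 med [553.6  15.3  66.4] mid [550.1  -3.1  65.9] encl [array([551. ,  -6.7]), np.float64(31.5)]
```

View pics/w1b.png

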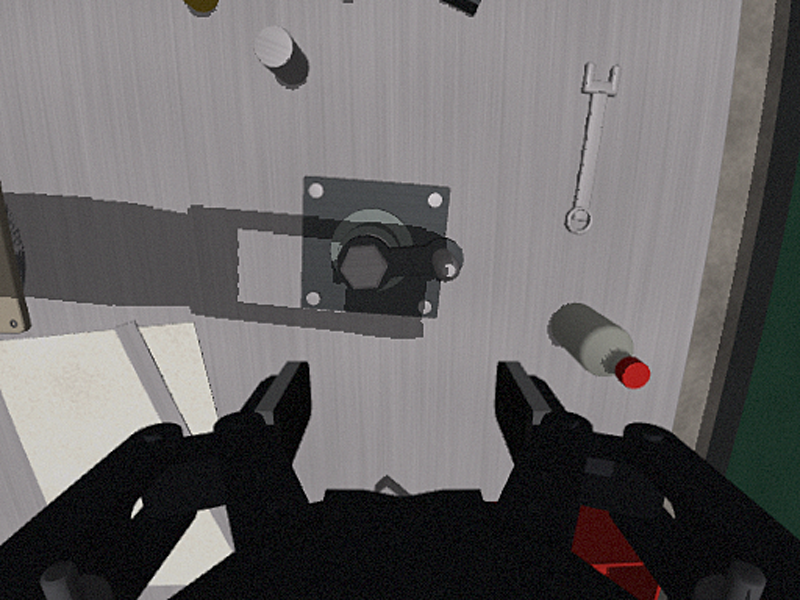

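The wrist view shows the hexagon head at (363,268), the spigot tip at (449,268) and the bar at (272,46). Axis is about (551,-7), spigot about (620,-2), arm top about z=108. Now I move over the sleeve.

Call:
jog_arm(
  rows=[
    [[30,-8,0],[0,0,0]],
    [[75,-20,0],[0,0,0]],
    [[120,-32,5],[0,0,0]],
    [[165,-43,15],[0,0,0]],
    [[210,-55,30],[0,0,0]],
    [[255,-67,45],[0,0,0]],
    [[300,-79,60],[0,0,0]],
    [[340,-89,68],[0,0,0]],
    [[370,-95,70],[0,0,0]],
    [[381,-98,70],[0,0,0]],
  ],
)

```text
time: 3.15
tool_pos: [486.2, 375.4, 269.5]
tcp_rot: [-179.9, 0.0, 90.1]
ft_force: [0.3, 0.3, 0.3]
finger_gap: 65.9
grip_force: 0.0
```

Call:
jog_arm(
  rows=[
    [[0,0,0],[0,0,0]],
    [[0,0,0],[0,0,0]],
    [[0,0,0],[0,0,0]],
  ],
)

```text
time: 3.45
tool_pos: [488.1, 372.4, 270.8]
tcp_rot: [180.0, 0.0, 89.9]
ft_force: [-0.4, -1.2, -0.4]
finger_gap: 66.3
grip_force: 0.0
```

```bash
python3 - <<'E'
from h import *
s,im,d,c=snap('wrist','w2'); W=cloud(d,c,pose(c,s))
print(s['time'],s['tool_pos'].round(1),s['tcp_rot'].round(2),s['joint_pos'].round(1))
cv2.imwrite('pics/w2b.png',cv2.resize(im,(800,600),interpolation=cv2.INTER_CUBIC))
def rg(n,x,y,rad,a,b):
    m=(np.hypot(W[...,0]-x,W[...,1]-y)<rad)&(W[...,2]>a)&(W[...,2]<b);p=W[m]
    if len(p):print(n,len(p),'med',np.median(p,0).round(1),'mid',((p.min(0)+p.max(0))/2).round(1),'encl',[np.round(q,1) for q in cv2.minEnclosingCircle(p[:,:2].astype(np.float32))])
rg('sleeve',488,373,30,75,90);rg('sl low',488,373,35,20,60);rg('red',531,268,35,72,90);rg('or',422,312,35,72,90);rg('table',500,420,15,-10,10)
E
```

```text
3.45 [488.1 372.4 270.8] [179.96   0.    89.89] [32.6  8.9 79.7 -0.  91.5 32.7]
sleeve 356 med [488.6 374.7  79.2] mid [488.7 374.4  78.7] encl [array([488.8, 374.2]), np.float64(17.9)]
sl low 188 med [488.7 369.1  41.2] mid [488.1 377.   40.1] encl [array([488.3, 378.7]), np.float64(16.8)]
red 351 med [531.8 270.5  79.1] mid [531.2 269.9  76.7] encl [array([531.4, 269.6]), np.float64(18.0)]
or 361 med [423.4 312.8  79. ] mid [423.5 312.4  77. ] encl [array([423.1, 312.5]), np.float64(18.0)]
table 320 med [500.  420.    2.5] mid [499.4 419.8   1.9] encl [array([500. , 419.9]), np.float64(14.9)]
```

View pics/w2b.png

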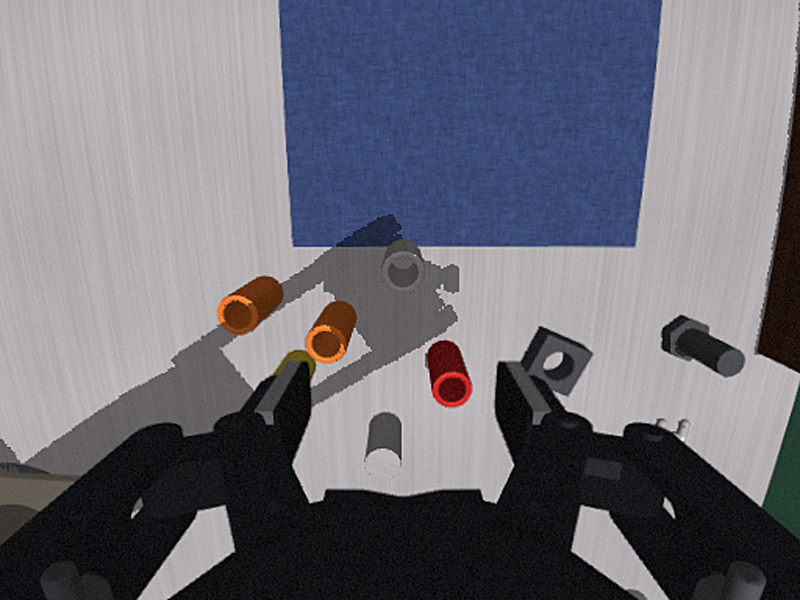

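The grey bored sleeve is at (404,268) in the wrist view, giving (488.6,374.2) with its top at z≈79.5. The fingers at x±57 are clear of the orange (330,335) and red (448,385) tubes. I descend.

Call:
jog_arm(
  rows=[
    [[0.5,0.2,25],[0,0,0]],
    [[1,0.4,65],[0,0,0]],
    [[1.5,0.5,105],[0,0,0]],
    [[1.5,0.5,140],[0,0,0]],
    [[1.5,0.5,170],[0,0,0]],
    [[1.5,0.5,195],[0,0,0]],
    [[1.5,0.5,215],[0,0,0]],
    [[1.5,0.5,227],[0,0,0]],
    [[1.5,0.5,232],[0,0,0]],
    [[1.5,0.5,232],[0,0,0]],
  ],
)

```text
time: 4.5
tool_pos: [487.9, 375.1, 38.3]
tcp_rot: [-180.0, 0.0, 90.0]
ft_force: [0.2, -0.1, 0.5]
finger_gap: 66.1
grip_force: 0.0
```

Call:
jog_arm(
  rows=[
    [[0,0,0],[0,0,0]],
    [[0,0,0],[0,0,0]],
    [[0,0,0],[0,0,0]],
    [[0,0,0],[0,0,0]],
    [[0,0,0],[0,0,0]],
    [[0,0,0],[0,0,0]],
  ],
  grip=30,
  force=60,
)

```text
time: 5.1
tool_pos: [488.7, 376.2, 40.1]
tcp_rot: [179.9, -0.1, 90.0]
ft_force: [-1.3, -1.0, 6.1]
finger_gap: 35.1
grip_force: 60.2
```

Call:
jog_arm(
  rows=[
    [[0,0,-10],[0,0,0]],
    [[0,0,-30],[0,0,0]],
    [[0,0,-60],[0,0,0]],
    [[0,0,-95],[0,0,0]],
    [[0,0,-130],[0,0,0]],
    [[0,0,-160],[0,0,0]],
    [[0,0,-182],[0,0,0]],
    [[0,0,-196],[0,0,0]],
    [[0,0,-200],[0,0,0]],
    [[0,0,-200],[0,0,0]],
  ],
)

```text
time: 6.1
tool_pos: [487.6, 375.5, 238.1]
tcp_rot: [-180.0, 0.0, 90.0]
ft_force: [0.6, -0.8, -2.4]
finger_gap: 34.8
grip_force: 60.3
```

```bash
python3 - <<'E'
from h import *
s,im,d,c=snap('wrist','w3'); T=np.array(c['tool_from_camera']); W=cloud(d,c,T)  # tool coords
print(s['time'],s['tool_pos'].round(1),s['tcp_rot'].round(2),s['finger_gap'],s['grip_force'],s['ft_force'])
m=(np.abs(W[...,1])<22)&(W[...,0]>-25)&(W[...,0]<25)&(W[...,2]>-60)&(W[...,2]<60)
p=W[m]; print(len(p),p.min(0).round(1),p.max(0).round(1))
for a in range(-50,60,10):
    q=p[(p[:,2]>=a)&(p[:,2]<a+10)]
    if len(q)>8:
        # circle R=18 fit
        from scipy.optimize import least_squares
        f=least_squares(lambda z:np.hypot(q[:,0]-z[0],q[:,1]-z[1])-18,[0,0],loss='soft_l1').x
        print(a,len(q),np.median(q,0).round(1),q[:,0].max().round(1),f.round(1))
cv2.imwrite('pics/w3c.png',cv2.resize(im[150:384,140:380],None,fx=2.5,fy=2.5,interpolation=cv2.INTER_CUBIC))
E
```

```text
6.1 [487.6 375.5 238.1] [-179.99    0.     90.  ] 34.80475430700869 60.264531299471855 [ 0.63382004 -0.8188567  -2.42866337]
9013 [-19.1 -22.  -58.8] [16.9 22.  40.1]
-50 397 [  7.4  -3.3 -41.4] 16.0 [3.7 0.8]
-40 4130 [  2.3   0.3 -38.3] 16.5 [0.3 0. ]
-30 1426 [  7.5   0.3 -25.3] 16.7 [4.3 0. ]
-20 1063 [  9.6  -0.1 -15.4] 16.9 [3.8 0. ]
-10 752 [10.  -0.1 -5.5] 16.6 [2.  0.2]
0 353 [13.2 -0.1  3.9] 16.5 [-1.8  0.1]
10 253 [14.4 -0.7 14.7] 16.4 [-2.1  0.1]
20 210 [14.2 -0.2 25. ] 16.6 [-2.1  0.1]
30 165 [14.3 -0.2 34.7] 16.3 [-2.1  0.1]
```

View pics/w3c.png

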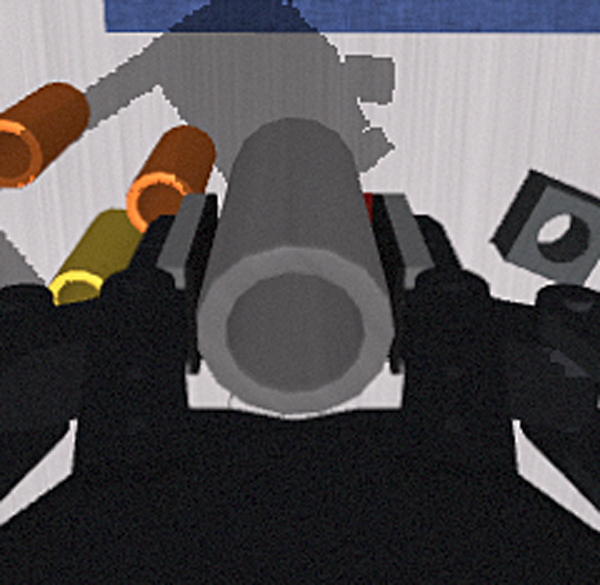

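The sleeve hangs upright between the pads. Its axis is at (-1.9, 0.1) in tool x, y and its lower end is 40 mm beyond the TCP. I go beside the spigot for a settled re-measurement.

Call:
jog_arm(
  rows=[
    [[-20,6,-6],[0,0,0]],
    [[-60,18,-12],[0,0,0]],
    [[-108,32,-12],[0,0,0]],
    [[-156,46,-12],[0,0,0]],
    [[-204,61,-12],[0,0,0]],
    [[-252,75,-12],[0,0,0]],
    [[-300,89,-12],[0,0,0]],
    [[-345,103,-12],[0,0,0]],
    [[-385,115,-12],[0,0,0]],
    [[-415,124,-12],[0,0,0]],
  ],
)

```text
time: 7.15
tool_pos: [611.1, -42.3, 247.8]
tcp_rot: [-179.8, -0.0, 89.9]
ft_force: [0.3, 0.6, -2.8]
finger_gap: 34.9
grip_force: 60.3
```

Call:
jog_arm(
  rows=[
    [[-20,6,0],[0,0,0]],
    [[-30.5,8.3,0],[0,0,0]],
    [[-30.5,8.3,0],[0,0,0]],
    [[-30.5,8.3,0],[0,0,0]],
    [[-30.5,8.3,0],[0,0,0]],
    [[-30.5,8.3,0],[0,0,0]],
  ],
)

```text
time: 7.75
tool_pos: [619.9, -68.7, 250.4]
tcp_rot: [180.0, -0.0, 90.1]
ft_force: [0.6, 0.4, -2.6]
finger_gap: 35.1
grip_force: 60.3
```

```bash
python3 - <<'E'
from h import *
from scipy.optimize import least_squares
for i in range(2):
    s,im,d,c=snap('wrist','w4'); s['tool_pos']=np.array([620,-70,250.3]) if i else s['tool_pos']; s['tcp_rot']=np.array([180,0,90.]) if i else s['tcp_rot']
    W=cloud(d,c,pose(c,s)); print(s['time'],s['tool_pos'].round(1),s['tcp_rot'].round(2),s['ft_force'].round(1))
    def rg(n,x,y,rad,a,b):
        m=(np.hypot(W[...,0]-x,W[...,1]-y)<rad)&(W[...,2]>a)&(W[...,2]<b);p=W[m]
        if len(p):print(n,len(p),'med',np.median(p,0).round(1),'mid',((p.min(0)+p.max(0))/2).round(1),'encl',[np.round(q,1) for q in cv2.minEnclosingCircle(p[:,:2].astype(np.float32))])
        return p
    rg('hex',551,-6,28,120,135);rg('tip',620,-1,20,158,175);rg('tip',620,-1,20,150,175);rg('arm',600,-3,22,104,116);rg('boss',549,-5,40,62,72)
    p=rg('body',620,-1,14,116,148)
    if len(p)>20:print(least_squares(lambda z:np.hypot(p[:,0]-z[0],p[:,1]-z[1])-10,[620,-1],loss='soft_l1').x)
cv2.imwrite('pics/w4b.png',cv2.resize(im,(800,600)))
E
```

```text
7.75 [619.9 -68.7 250.4] [ 1.7999e+02 -1.0000e-02  9.0090e+01] [ 0.6  0.4 -2.6]
hex 1187 med [551.9  -6.4 125. ] mid [551.1  -7.5 123.8] encl [array([550.7,  -7. ]), np.float64(20.7)]
tip 182 med [620.4  -1.5 159.9] mid [620.9  -2.  159.8] encl [array([620.7,  -1.7]), np.float64(6.7)]
tip 423 med [620.5  -1.5 156.9] mid [620.5  -2.  156.5] encl [array([620.6,  -1.9]), np.float64(10.0)]
arm 870 med [596.9  -3.7 108.1] mid [598.4  -2.4 107.9] encl [array([599.8,  -2.8]), np.float64(22.0)]
boss 324 med [564.7   9.6  66.4] mid [559.1  -7.1  65.4] encl [array([551. ,  -7.2]), np.float64(31.6)]
7.8 [620.  -70.  250.3] [180.   0.  90.] [-0.6  0.5 -2.9]
hex 1186 med [551.7  -7.5 124.8] mid [551.2  -7.8 123.6] encl [array([551.1,  -8. ]), np.float64(20.6)]
tip 179 med [620.6  -2.8 159.7] mid [621.   -2.9 159.7] encl [array([620.7,  -2.8]), np.float64(6.8)]
tip 430 med [620.6  -2.8 156.9] mid [620.7  -3.  156.4] encl [array([620.7,  -3. ]), np.float64(10.0)]
arm 862 med [597.1  -4.  107.9] mid [598.1  -3.8 107.8] encl [array([600.,  -3.]), np.float64(21.9)]
boss 327 med [564.6   9.3  66.1] mid [559.5  -8.2  65.2] encl [array([551.8,  -8. ]), np.float64(31.6)]
```

View pics/w4b.png

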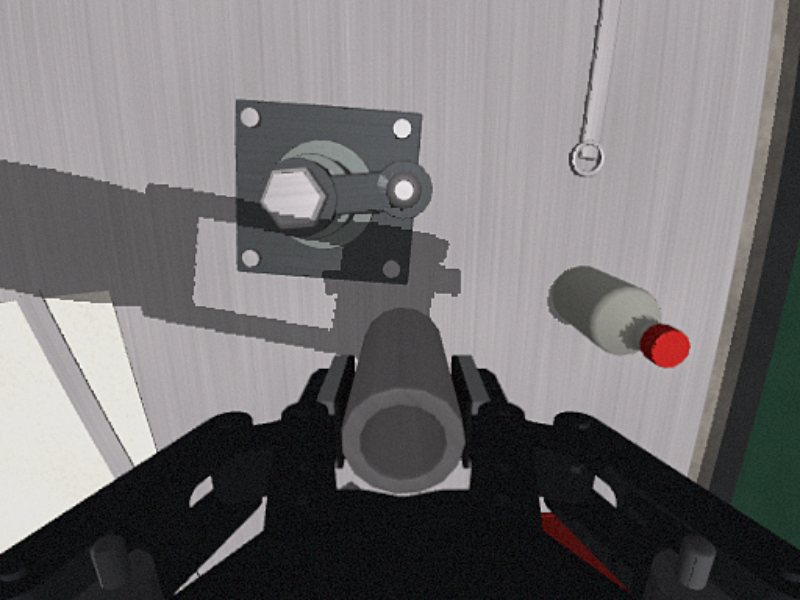

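The spigot tip is at (404,190), 67.1 mm ahead of the TCP in y and +0.65 mm in x. That puts the sleeve move at +69.0 in y and +0.6 in x. I go over the spigot, then down in stages.

Call:
jog_arm(
  rows=[
    [[15,0.2,0],[0,0,0]],
    [[35,0.4,0],[0,0,0]],
    [[55,0.6,0],[0,0,0]],
    [[66,0.6,0],[0,0,0]],
    [[69,0.6,0],[0,0,0]],
    [[69,0.6,10],[0,0,0]],
    [[69,0.6,25],[0,0,0]],
    [[69,0.6,36],[0,0,0]],
    [[69,0.6,42],[0,0,0]],
    [[69,0.6,44],[0,0,0]],
  ],
)

```text
time: 8.85
tool_pos: [619.7, -1.4, 204.3]
tcp_rot: [-179.8, -0.0, 90.0]
ft_force: [0.1, -0.5, -2.7]
finger_gap: 34.8
grip_force: 60.3
```

Call:
jog_arm(
  rows=[
    [[0,0,2],[0,0,0]],
    [[0,0,4],[0,0,0]],
    [[0,0,6],[0,0,0]],
    [[0,0,8],[0,0,0]],
    [[0,0,10],[0,0,0]],
    [[0,0,12],[0,0,0]],
    [[0,0,14],[0,0,0]],
    [[0,0,14],[0,0,0]],
    [[0,0,14],[0,0,0]],
  ],
)

```text
time: 9.75
tool_pos: [620.6, -0.9, 192.3]
tcp_rot: [-180.0, -0.0, 90.0]
ft_force: [-0.3, -0.2, -3.0]
finger_gap: 35.3
grip_force: 60.3
```

Call:
jog_arm(
  rows=[
    [[0,0,4],[0,0,0]],
    [[0,0,8],[0,0,0]],
    [[0,0,13],[0,0,0]],
    [[0,0,18],[0,0,0]],
    [[0,0,23],[0,0,0]],
    [[0,0,28],[0,0,0]],
    [[0,0,33],[0,0,0]],
    [[0,0,36],[0,0,0]],
    [[0,0,38],[0,0,0]],
    [[0,0,39],[0,0,0]],
  ],
)

```text
time: 10.75
tool_pos: [620.6, -1.0, 153.1]
tcp_rot: [-180.0, -0.0, 90.0]
ft_force: [-0.9, 0.7, -2.9]
finger_gap: 35.3
grip_force: 60.3
```

Call:
jog_arm(
  rows=[
    [[0,0,1],[0,0,0]],
    [[0,0,2],[0,0,0]],
    [[0,0,3],[0,0,0]],
    [[0,0,3.5],[0,0,0]],
    [[0,0,3.5],[0,0,0]],
    [[0,0,3.5],[0,0,0]],
  ],
)

```text
time: 11.35
tool_pos: [620.6, -1.0, 149.8]
tcp_rot: [180.0, 0.0, 90.0]
ft_force: [0.2, -0.6, -1.6]
finger_gap: 35.2
grip_force: 60.3
```

Call:
jog_arm(
  rows=[
    [[0,0,0.5],[0,0,0]],
    [[0,0,1],[0,0,0]],
    [[0,0,1.5],[0,0,0]],
    [[0,0,1.5],[0,0,0]],
    [[0,0,1.5],[0,0,0]],
  ],
)

```text
time: 11.85
tool_pos: [620.7, -1.0, 148.8]
tcp_rot: [180.0, 0.0, 90.0]
ft_force: [-2.1, -0.4, 1.9]
finger_gap: 35.4
grip_force: 60.7
```

Call:
jog_arm(
  rows=[
    [[0,0,0.5],[0,0,0]],
    [[0,0,1],[0,0,0]],
    [[0,0,1],[0,0,0]],
    [[0,0,1],[0,0,0]],
  ],
)

```text
time: 12.25
tool_pos: [620.8, -1.0, 148.6]
tcp_rot: [180.0, 0.0, 90.0]
ft_force: [-5.2, 0.4, 7.8]
finger_gap: 35.1
grip_force: 61.3
```

```bash
cat >> h.py <<'E'
def lift():
    s,im,d,c=snap('top'); W=cloud(d,c,pose(c,s))
    m=(np.hypot(W[...,0]-549,W[...,1]+5)<24)&(W[...,2]>80)&(W[...,2]<135); p=W[m]
    h,e=np.histogram(p[:,2],bins=np.arange(80,136,3)); z=e[h.argmax()]+1.5 if len(p) else 0
    q=p[np.abs(p[:,2]-z)<5]
    print('t',s['time'],'hex z',np.median(q[:,2]).round(2) if len(q) else None,len(q),'F',s['ft_force'].round(1),s['tool_pos'].round(1),s['wrist_torque'].round(2))
E
python3 -c "
from h import *
lift();lift()
import os
W=np.load('top.npy');m=(np.hypot(W[...,0]-549,W[...,1]+5)<24)&(W[...,2]>118);print(np.median(W[m][:,2]),m.sum())
s,im,d,c=snap('scene','s5'); cv2.imwrite('pics/s5c.png',cv2.resize(im[130:330,130:350],None,fx=2.7,fy=2.7,interpolation=cv2.INTER_CUBIC))"
```

```text
t 12.25 hex z 126.25 210 F [-5.2  0.4  7.8] [620.8  -1.  148.6] [ 0.02  1.05 -0.07]
t 12.3 hex z 126.09 214 F [-3.9  0.2  7.6] [620.8  -1.1 148.6] [-0.05  0.99  0.  ]
126.2054226510021 239
```

View pics/s5c.png

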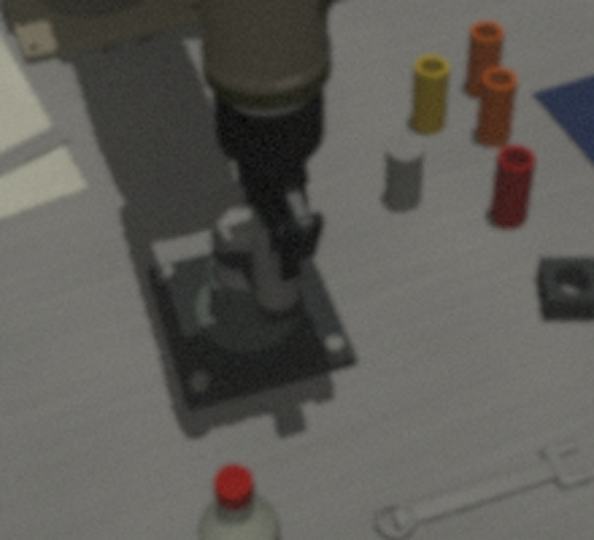

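The sleeve is seated: contact at TCP z≈149 with a press of about 10 N. In this scene crop the sleeve stands on the crank arm at (275,285), with the hexagon head at (235,225). Now I tabulate the circle moves.

```bash
cat > arc.py <<'E'
import sys,numpy as np,json
a,b,n=float(sys.argv[1]),float(sys.argv[2]),int(sys.argv[3]); dz0=float(sys.argv[4]) if len(sys.argv)>4 else 0
t=np.radians(np.linspace(a,b,n+1)[1:]);A=np.radians(a)
print(json.dumps([[[round(70*(np.sin(x)-np.sin(A)),1),round(70*(np.cos(x)-np.cos(A)),1),round(-10*(x-A)/2/np.pi+dz0,2)],[0,0,0]] for x in t]))
E
python3 arc.py 4 64 10; python3 arc.py 64 104 8
```

```text
[[[7.3, -0.9, -0.17], [0, 0, 0]], [[14.4, -2.5, -0.33], [0, 0, 0]], [[21.3, -4.9, -0.5], [0, 0, 0]], [[28.0, -8.0, -0.67], [0, 0, 0]], [[34.3, -11.8, -0.83], [0, 0, 0]], [[40.1, -16.2, -1.0], [0, 0, 0]], [[45.5, -21.2, -1.17], [0, 0, 0]], [[50.3, -26.7, -1.33], [0, 0, 0]], [[54.5, -32.7, -1.5], [0, 0, 0]], [[58.0, -39.1, -1.67], [0, 0, 0]]]
[[[2.4, -5.6, -0.14], [0, 0, 0]], [[4.4, -11.4, -0.28], [0, 0, 0]], [[5.8, -17.3, -0.42], [0, 0, 0]], [[6.7, -23.4, -0.56], [0, 0, 0]], [[7.1, -29.5, -0.69], [0, 0, 0]], [[6.9, -35.6, -0.83], [0, 0, 0]], [[6.2, -41.6, -0.97], [0, 0, 0]], [[5.0, -47.6, -1.11], [0, 0, 0]]]
```

Call:
jog_arm(
  rows=[
    [[7.3,-0.9,-0.2],[0,0,0]],
    [[14.4,-2.5,-0.3],[0,0,0]],
    [[21.3,-4.9,-0.5],[0,0,0]],
    [[28.0,-8.0,-0.7],[0,0,0]],
    [[34.3,-11.8,-0.8],[0,0,0]],
    [[40.1,-16.2,-1.0],[0,0,0]],
    [[45.5,-21.2,-1.2],[0,0,0]],
    [[50.3,-26.7,-1.3],[0,0,0]],
    [[54.5,-32.7,-1.5],[0,0,0]],
    [[58.0,-39.1,-1.7],[0,0,0]],
  ],
)

```text
time: 13.4
tool_pos: [583.4, 56.7, 150.4]
tcp_rot: [179.7, 0.0, 90.0]
ft_force: [4.5, -1.5, 1.7]
finger_gap: 35.2
grip_force: 60.5
```

```bash
python3 -c "
from h import *
lift()"; python3 arc.py 104 124 5;python3 arc.py 124 144 5
```

```text
t 13.4 hex z 127.64 225 F [ 4.5 -1.5  1.7] [583.4  56.7 150.4] [-0.31 -0.91  0.05]
[[[-1.3, -4.7, -0.11], [0, 0, 0]], [[-3.0, -9.3, -0.22], [0, 0, 0]], [[-5.0, -13.8, -0.33], [0, 0, 0]], [[-7.3, -18.1, -0.44], [0, 0, 0]], [[-9.9, -22.2, -0.56], [0, 0, 0]]]
[[[-2.9, -4.0, -0.11], [0, 0, 0]], [[-6.0, -7.7, -0.22], [0, 0, 0]], [[-9.4, -11.2, -0.33], [0, 0, 0]], [[-13.0, -14.5, -0.44], [0, 0, 0]], [[-16.9, -17.5, -0.56], [0, 0, 0]]]
```

Call:
jog_arm(
  rows=[
    [[2.4,-5.6,-0.1],[0,0,0]],
    [[4.4,-11.4,-0.3],[0,0,0]],
    [[5.8,-17.3,-0.4],[0,0,0]],
    [[6.7,-23.4,-0.6],[0,0,0]],
    [[7.1,-29.5,-0.7],[0,0,0]],
    [[6.9,-35.6,-0.8],[0,0,0]],
    [[6.2,-41.6,-1.0],[0,0,0]],
    [[5.0,-47.6,-1.1],[0,0,0]],
    [[5.0,-47.6,-1.1],[0,0,0]],
  ],
)

```text
time: 14.35
tool_pos: [534.8, 62.6, 151.4]
tcp_rot: [179.8, -0.1, 90.0]
ft_force: [0.4, 3.4, 6.1]
finger_gap: 35.2
grip_force: 60.9
```

```bash
python3 -c "
from h import *
lift()"
```

```text
t 14.35 hex z 128.74 51 F [0.4 3.4 6.1] [534.8  62.6 151.4] [ 0.43 -0.1   0.  ]
```

Call:
jog_arm(
  rows=[
    [[-1.3,-4.7,-0.1],[0,0,0]],
    [[-3.0,-9.3,-0.2],[0,0,0]],
    [[-5.0,-13.8,-0.3],[0,0,0]],
    [[-5.0,-13.8,-0.3],[0,0,0]],
    [[-5.0,-13.8,-0.3],[0,0,0]],
  ],
)

```text
time: 14.9
tool_pos: [521.2, 57.5, 151.7]
tcp_rot: [179.8, -0.1, 90.0]
ft_force: [1.7, 2.5, 7.1]
finger_gap: 35.5
grip_force: 60.9
```

```bash
for a in 116 126 136 146 156 166 176 186; do echo $a; python3 arc.py $a $((a+10)) 2; done
```

```text
116
[[[-2.9, -5.4, -0.14], [0, 0, 0]], [[-6.3, -10.5, -0.28], [0, 0, 0]]]
126
[[[-3.8, -4.8, -0.14], [0, 0, 0]], [[-8.0, -9.2, -0.28], [0, 0, 0]]]
136
[[[-4.6, -4.0, -0.14], [0, 0, 0]], [[-9.5, -7.7, -0.28], [0, 0, 0]]]
146
[[[-5.2, -3.2, -0.14], [0, 0, 0]], [[-10.7, -5.9, -0.28], [0, 0, 0]]]
156
[[[-5.7, -2.2, -0.14], [0, 0, 0]], [[-11.5, -4.0, -0.28], [0, 0, 0]]]
166
[[[-6.0, -1.2, -0.14], [0, 0, 0]], [[-12.1, -1.9, -0.28], [0, 0, 0]]]
176
[[[-6.1, -0.2, -0.14], [0, 0, 0]], [[-12.2, 0.2, -0.28], [0, 0, 0]]]
186
[[[-6.0, 0.9, -0.14], [0, 0, 0]], [[-12.0, 2.3, -0.28], [0, 0, 0]]]
```

Call:
jog_arm(
  rows=[
    [[-2.9,-5.4,-0.1],[0,0,0]],
    [[-6.3,-10.5,-0.3],[0,0,0]],
    [[-6.3,-10.5,-0.3],[0,0,0]],
    [[-6.3,-10.5,-0.3],[0,0,0]],
  ],
)

```text
time: 15.3
tool_pos: [510.6, 51.1, 151.9]
tcp_rot: [179.9, -0.0, 90.0]
ft_force: [-0.0, 2.5, 8.6]
finger_gap: 35.0
grip_force: 61.0
```

```bash
python3 -c "
from h import *
lift()"
```

```text
t 15.3 hex z None 0 F [-0.   2.5  8.6] [510.6  51.1 151.9] [0.32 0.01 0.02]
```

Call:
jog_arm(
  rows=[
    [[-3.8,-4.8,-0.1],[0,0,0]],
    [[-8.0,-9.2,-0.3],[0,0,0]],
    [[-8.0,-9.2,-0.3],[0,0,0]],
    [[-8.0,-9.2,-0.3],[0,0,0]],
  ],
)

```text
time: 15.75
tool_pos: [501.1, 43.3, 152.2]
tcp_rot: [179.9, -0.1, 90.0]
ft_force: [-1.0, 3.2, 8.4]
finger_gap: 35.1
grip_force: 61.0
```

Call:
jog_arm(
  rows=[
    [[-4.6,-4.0,-0.1],[0,0,0]],
    [[-9.5,-7.7,-0.3],[0,0,0]],
    [[-9.5,-7.7,-0.3],[0,0,0]],
    [[-9.5,-7.7,-0.3],[0,0,0]],
  ],
)

```text
time: 16.15
tool_pos: [493.2, 33.8, 152.4]
tcp_rot: [179.9, -0.1, 90.0]
ft_force: [-1.7, 3.1, 8.8]
finger_gap: 35.1
grip_force: 61.1
```

Call:
jog_arm(
  rows=[
    [[-5.2,-3.2,-0.1],[0,0,0]],
    [[-10.7,-5.9,-0.3],[0,0,0]],
    [[-10.7,-5.9,-0.3],[0,0,0]],
    [[-10.7,-5.9,-0.3],[0,0,0]],
  ],
)

```text
time: 16.55
tool_pos: [487.2, 22.7, 152.5]
tcp_rot: [179.9, -0.0, 90.0]
ft_force: [-2.2, 2.4, 6.4]
finger_gap: 34.9
grip_force: 61.0
```

Call:
jog_arm(
  rows=[
    [[-5.7,-2.2,-0.1],[0,0,0]],
    [[-11.5,-4.0,-0.3],[0,0,0]],
    [[-11.5,-4.0,-0.3],[0,0,0]],
    [[-11.5,-4.0,-0.3],[0,0,0]],
  ],
)

```text
time: 16.95
tool_pos: [482.2, 10.7, 151.1]
tcp_rot: [-179.9, 0.0, 90.0]
ft_force: [0.3, 0.1, -3.3]
finger_gap: 34.9
grip_force: 60.4
```

Fz fell from +8 to -3.3 N, so the bolt appears to have dropped between 156° and 166°. I confirm with the cameras.

```bash
cat >> h.py <<'E'
def lift2(C=('scene','wrist','top')):
    for n in C:
        s,im,d,c=snap(n,'l_'+n); W=cloud(d,c,pose(c,s))
        m=(np.hypot(W[...,0]-551,W[...,1]+7)<17)&(W[...,2]>90)&(W[...,2]<140); q=W[m][:,2]
        print(n,len(q),np.percentile(q,[10,50,90]).round(1) if len(q) else '')
    print(s['time'],s['tool_pos'].round(1),s['ft_force'].round(1))
E
python3 -c "
from h import *
lift2()
W=np.load('scene.npy');q=W[(np.hypot(W[...,0]-551,W[...,1]+7)<17)&(W[...,2]>90)][:,2];print('scene at start',np.percentile(q,[10,50,90]))"
```

```text
scene 143 [116.6 118.9 120.5]
wrist 1549 [119.  119.8 120.5]
top 0 
17.05 [482.5  10.9 151.4] [ 0.1  0.4 -2.9]
scene at start [121.38686265 124.30493489 126.19996586]
```

The wrist camera puts the hexagon top at z≈119.8 (125 at the start), so lift is about 0 and the drop is confirmed. I re-seat the sleeve.

Call:
jog_arm(
  rows=[
    [[0,0,2],[0,0,0]],
    [[0,0,4],[0,0,0]],
    [[0,0,6],[0,0,0]],
    [[0,0,7],[0,0,0]],
    [[0,0,8],[0,0,0]],
    [[0,0,8.5],[0,0,0]],
    [[0,0,8.5],[0,0,0]],
  ],
)

```text
time: 17.8
tool_pos: [482.8, 11.0, 143.4]
tcp_rot: [180.0, -0.0, 90.0]
ft_force: [-0.2, -0.5, -3.2]
finger_gap: 35.1
grip_force: 60.5
```

```bash
for a in 166 106 46 -14 -74 -134; do echo $a; python3 arc.py $a $((a-60)) 10; done
```

```text
166
[[[7.0, 2.1, 0.17], [0, 0, 0]], [[13.8, 5.0, 0.33], [0, 0, 0]], [[20.2, 8.6, 0.5], [0, 0, 0]], [[26.2, 12.8, 0.67], [0, 0, 0]], [[31.7, 17.6, 0.83], [0, 0, 0]], [[36.7, 22.9, 1.0], [0, 0, 0]], [[41.1, 28.8, 1.17], [0, 0, 0]], [[44.9, 35.1, 1.33], [0, 0, 0]], [[48.0, 41.7, 1.5], [0, 0, 0]], [[50.4, 48.6, 1.67], [0, 0, 0]]]
106
[[[1.6, 7.1, 0.17], [0, 0, 0]], [[2.5, 14.4, 0.33], [0, 0, 0]], [[2.7, 21.7, 0.5], [0, 0, 0]], [[2.0, 29.0, 0.67], [0, 0, 0]], [[0.6, 36.2, 0.83], [0, 0, 0]], [[-1.5, 43.2, 1.0], [0, 0, 0]], [[-4.4, 50.0, 1.17], [0, 0, 0]], [[-7.9, 56.4, 1.33], [0, 0, 0]], [[-12.1, 62.4, 1.5], [0, 0, 0]], [[-16.9, 67.9, 1.67], [0, 0, 0]]]
46
[[[-5.4, 5.0, 0.17], [0, 0, 0]], [[-11.2, 9.4, 0.33], [0, 0, 0]], [[-17.5, 13.2, 0.5], [0, 0, 0]], [[-24.1, 16.3, 0.67], [0, 0, 0]], [[-31.1, 18.7, 0.83], [0, 0, 0]], [[-38.2, 20.3, 1.0], [0, 0, 0]], [[-45.5, 21.2, 1.17], [0, 0, 0]], [[-52.8, 21.3, 1.33], [0, 0, 0]], [[-60.1, 20.7, 1.5], [0, 0, 0]], [[-67.3, 19.3, 1.67], [0, 0, 0]]]
-14
[[[-7.0, -2.1, 0.17], [0, 0, 0]], [[-13.8, -5.0, 0.33], [0, 0, 0]], [[-20.2, -8.6, 0.5], [0, 0, 0]], [
[... 219 characters left out ...]
.6, 1.67], [0, 0, 0]]]
-74
[[[-1.6, -7.1, 0.17], [0, 0, 0]], [[-2.5, -14.4, 0.33], [0, 0, 0]], [[-2.7, -21.7, 0.5], [0, 0, 0]], [[-2.0, -29.0, 0.67], [0, 0, 0]], [[-0.6, -36.2, 0.83], [0, 0, 0]], [[1.5, -43.2, 1.0], [0, 0, 0]], [[4.4, -50.0, 1.17], [0, 0, 0]], [[7.9, -56.4, 1.33], [0, 0, 0]], [[12.1, -62.4, 1.5], [0, 0, 0]], [[16.9, -67.9, 1.67], [0, 0, 0]]]
-134
[[[5.4, -5.0, 0.17], [0, 0, 0]], [[11.2, -9.4, 0.33], [0, 0, 0]], [[17.5, -13.2, 0.5], [0, 0, 0]], [[24.1, -16.3, 0.67], [0, 0, 0]], [[31.1, -18.7, 0.83], [0, 0, 0]], [[38.2, -20.3, 1.0], [0, 0, 0]], [[45.5, -21.2, 1.17], [0, 0, 0]], [[52.8, -21.3, 1.33], [0, 0, 0]], [[60.1, -20.7, 1.5], [0, 0, 0]], [[67.3, -19.3, 1.67], [0, 0, 0]]]
```

Call:
jog_arm(
  rows=[
    [[0,0,0.5],[0,0,0]],
    [[0,0,1],[0,0,0]],
    [[0,0,1.5],[0,0,0]],
    [[0,0,1.5],[0,0,0]],
  ],
)

```text
time: 18.2
tool_pos: [483.0, 11.0, 143.2]
tcp_rot: [180.0, 0.0, 90.0]
ft_force: [-6.4, 0.6, 8.9]
finger_gap: 35.2
grip_force: 61.4
```

Call:
jog_arm(
  rows=[
    [[7.0,2.1,0.2],[0,0,0]],
    [[13.8,5.0,0.3],[0,0,0]],
    [[20.2,8.6,0.5],[0,0,0]],
    [[26.2,12.8,0.7],[0,0,0]],
    [[31.7,17.6,0.8],[0,0,0]],
    [[36.7,22.9,1.0],[0,0,0]],
    [[41.1,28.8,1.2],[0,0,0]],
    [[44.9,35.1,1.3],[0,0,0]],
    [[48.0,41.7,1.5],[0,0,0]],
    [[50.4,48.6,1.7],[0,0,0]],
  ],
)

```text
time: 19.2
tool_pos: [531.7, 61.7, 141.5]
tcp_rot: [180.0, -0.0, 90.0]
ft_force: [-7.2, 0.2, 9.9]
finger_gap: 35.2
grip_force: 61.7
```

```bash
python3 -c "
from h import *
lift2(['wrist','scene'])"
```

```text
wrist 235 [117.3 118.  118.7]
scene 138 [114.8 117.1 119.1]
19.25 [532.8  62.  141.5] [-2.3  1.1  4.7]
```

The hexagon top is at 118.0 after 60° (119.8 before), so it is screwing down as expected. I continue.

Call:
jog_arm(
  rows=[
    [[1.6,7.1,0.2],[0,0,0]],
    [[2.5,14.4,0.3],[0,0,0]],
    [[2.7,21.7,0.5],[0,0,0]],
    [[2.0,29.0,0.7],[0,0,0]],
    [[0.6,36.2,0.8],[0,0,0]],
    [[-1.5,43.2,1.0],[0,0,0]],
    [[-4.4,50.0,1.2],[0,0,0]],
    [[-7.9,56.4,1.3],[0,0,0]],
    [[-12.1,62.4,1.5],[0,0,0]],
    [[-16.9,67.9,1.7],[0,0,0]],
  ],
)

```text
time: 20.3
tool_pos: [599.8, 45.1, 139.9]
tcp_rot: [180.0, -0.1, 90.0]
ft_force: [-6.1, 3.1, 8.3]
finger_gap: 35.3
grip_force: 61.5
```

Call:
jog_arm(
  rows=[
    [[-5.4,5.0,0.2],[0,0,0]],
    [[-11.2,9.4,0.3],[0,0,0]],
    [[-17.5,13.2,0.5],[0,0,0]],
    [[-24.1,16.3,0.7],[0,0,0]],
    [[-31.1,18.7,0.8],[0,0,0]],
    [[-38.2,20.3,1.0],[0,0,0]],
    [[-45.5,21.2,1.2],[0,0,0]],
    [[-52.8,21.3,1.3],[0,0,0]],
    [[-60.1,20.7,1.5],[0,0,0]],
    [[-67.3,19.3,1.7],[0,0,0]],
  ],
)

```text
time: 21.3
tool_pos: [619.7, -21.8, 138.3]
tcp_rot: [179.8, -0.1, 90.0]
ft_force: [-0.6, 6.1, 4.9]
finger_gap: 35.3
grip_force: 61.3
```

```bash
python3 -c "
from h import *
lift2()"
```

```text
scene 3 [113.4 114.1 115.5]
wrist 2014 [113.8 114.7 115.4]
top 0 
21.4 [619.5 -23.  138.3] [-1.3  0.7  4.7]
```

Call:
jog_arm(
  rows=[
    [[-7.0,-2.1,0.2],[0,0,0]],
    [[-13.8,-5.0,0.3],[0,0,0]],
    [[-20.2,-8.6,0.5],[0,0,0]],
    [[-26.2,-12.8,0.7],[0,0,0]],
    [[-31.7,-17.6,0.8],[0,0,0]],
    [[-36.7,-22.9,1.0],[0,0,0]],
    [[-41.1,-28.8,1.2],[0,0,0]],
    [[-44.9,-35.1,1.3],[0,0,0]],
    [[-48.0,-41.7,1.5],[0,0,0]],
    [[-50.4,-48.6,1.7],[0,0,0]],
  ],
)

```text
time: 22.45
tool_pos: [571.3, -73.7, 136.6]
tcp_rot: [179.8, 0.0, 90.0]
ft_force: [5.2, 1.9, 6.9]
finger_gap: 35.3
grip_force: 61.3
```

Call:
jog_arm(
  rows=[
    [[-1.6,-7.1,0.2],[0,0,0]],
    [[-2.5,-14.4,0.3],[0,0,0]],
    [[-2.7,-21.7,0.5],[0,0,0]],
    [[-2.0,-29.0,0.7],[0,0,0]],
    [[-0.6,-36.2,0.8],[0,0,0]],
    [[1.5,-43.2,1.0],[0,0,0]],
    [[4.4,-50.0,1.2],[0,0,0]],
    [[7.9,-56.4,1.3],[0,0,0]],
    [[12.1,-62.4,1.5],[0,0,0]],
    [[16.9,-67.9,1.7],[0,0,0]],
  ],
)

```text
time: 23.45
tool_pos: [503.5, -57.5, 134.9]
tcp_rot: [179.7, 0.1, 90.0]
ft_force: [3.7, -3.3, 5.6]
finger_gap: 35.0
grip_force: 61.2
```

```bash
python3 -c "
from h import *
lift2()"; python3 arc.py -194 -199 2
```

```text
scene 140 [108.5 110.4 112.4]
wrist 2337 [110.5 111.4 112.2]
top 168 [110.1 112.4 114.5]
23.55 [502.7 -56.9 134.8] [-0.1 -0.8  7.6]
[[[2.9, 0.8, 0.07], [0, 0, 0]], [[5.9, 1.7, 0.14], [0, 0, 0]]]
```

Call:
jog_arm(
  rows=[
    [[5.4,-5.0,0.2],[0,0,0]],
    [[11.2,-9.4,0.3],[0,0,0]],
    [[17.5,-13.2,0.5],[0,0,0]],
    [[24.1,-16.3,0.7],[0,0,0]],
    [[31.1,-18.7,0.8],[0,0,0]],
    [[38.2,-20.3,1.0],[0,0,0]],
    [[45.5,-21.2,1.2],[0,0,0]],
    [[52.8,-21.3,1.3],[0,0,0]],
    [[60.1,-20.7,1.5],[0,0,0]],
    [[67.3,-19.3,1.7],[0,0,0]],
  ],
)

```text
time: 24.6
tool_pos: [483.2, 9.3, 133.1]
tcp_rot: [179.9, 0.2, 89.9]
ft_force: [-4.4, -6.1, 13.6]
finger_gap: 35.5
grip_force: 61.9
```

Call:
jog_arm(
  rows=[
    [[2.9,0.8,0.1],[0,0,0]],
    [[5.9,1.7,0.1],[0,0,0]],
    [[5.9,1.7,0.1],[0,0,0]],
    [[5.9,1.7,0.1],[0,0,0]],
    [[5.9,1.7,0.1],[0,0,0]],
  ],
)

```text
time: 25.1
tool_pos: [484.8, 15.7, 133.0]
tcp_rot: [179.9, 0.1, 90.0]
ft_force: [-4.6, -2.3, 11.7]
finger_gap: 35.4
grip_force: 61.8
```

```bash
python3 -c "
from h import *
lift2()
s,im,d,c=snap('wrist','wf'); W=cloud(d,c,pose(c,s))
x,y=W[...,0],W[...,1]
m=(np.hypot(x-482,y-13)>20)&(np.hypot(x-551,y+7)>24)&(np.hypot(x-551,y+7)<60)&(W[...,2]>86)&(W[...,2]<100);q=W[m]
print('arm',len(q),np.median(q,0) if len(q) else '',s['finger_gap'],s['joint_pos'].round(1))
im=cv2.imread('pics/l_wrist.png');cv2.imwrite('pics/wf2.png',cv2.resize(im,(800,600)))"
```

```text
scene 143 [106.5 108.5 110.5]
wrist 1304 [108.8 109.6 110.4]
top 0 
25.2 [484.8  15.7 133. ] [-4.2 -3.  12.5]
arm 1000 [524.01509471  12.91849138  92.54274913] 35.081261793294665 [-4.100e+00 -6.600e+00  1.099e+02 -1.000e-01  7.670e+01 -4.100e+00]
```

View pics/wf2.png

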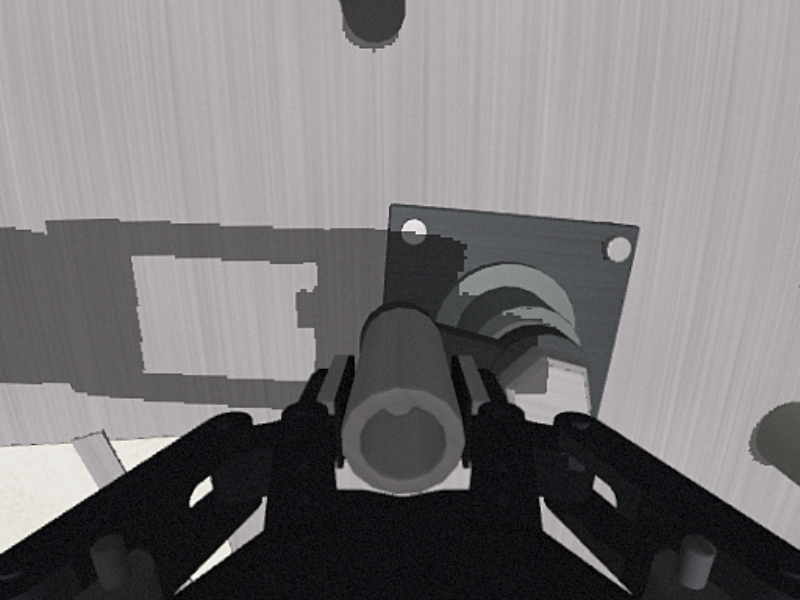

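The final wrist view shows the sleeve gripped on the spigot at (403,400) and the hexagon head beside it at (550,385). Its top is at z 109.6, against 119.8 after the drop, so the bolt is 10.2 mm down. The sleeve is still pressed on the shoulder and the bar stands untouched at (373,20).

```bash
python3 -c "
from bench import r
s=r.sense();print(abs(s['qd']).max());print(r.hand_in())"
```

```text
0.09967357159824028
the job is handed in; nothing more can be done
None
```

I handed the job in at about 25 s; no verdict came back. The sleeve is seated on the spigot, the bolt was turned back until it dropped and then forward one full turn to about -10 mm, and the arm is still holding the crank with the sleeve gripped.

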